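# Set up the demonstration work light on the hardware-shop counter

### The arm

A 7-joint arm with a two-finger parallel gripper is mounted at the origin on the work surface. World frame = base frame: x ahead of the robot, y to its left, z up, the work surface at z = 0. Lengths are in m, angles in rad, forces in N, time in s.
With the tool pointing down it reaches from about 0.35 to 0.9 m from the base axis. Payload 19.9 kg.
Tool frame: the origin (TCP) lies at the centre of the arm's flange, where the gripper is bolted on; the fingertips stand 199 mm ahead of it and the grasp point (between the pads) lies 180 mm ahead of it; z points along the fingers, y is the line along which they close (so a half turn about z gives the same grasp; the last joint's range is limited). The gripper opens to 94 mm and grips with 3 to 60 N. Pads are 16 mm wide; open, the fingers measure 119 mm over their backs; the gripper's body (75 mm by 177 mm) begins 78 mm behind the grasp point.
Start: joints at [-1.151, 0.417, -0.01, 1.614, 0.005, 1.111, -0.053], TCP at [0.278, 0.56, 0.405] pointing down, gripper open.
Joint ranges: [-2.81, 2.81], [-0.39, 2.02], [-1.27, 1.25], [0.06, 2.57], [-1.19, 4.33], [0.19, 2], [-2.82, 2.82]. Speed limits (rad/s): [1.89, 1.89, 2.39, 2.39, 3.01, 3.01, 3.01].

### API

Orientations are given as a 3x3 rotation matrix whose columns are the frame's x, y, z axes.
In Python, from bench import manip, cams gives the robot as it stands.
- The arm moves only by the shell command python3 -m creep 'ROWS' [OPENING]. ROWS is JSON, a list of rows, each a list of 2 entries, a list of its own where there are three numbers: the shift along the tool's x, y, z in m, then the turn, a rotation vector about the tool's x, y, z in rad. A call has 1 to 8 rows; each row is the pose to reach, as a shift and turn from the pose commanded when the call began, along the tool's axes at that moment; what a row does not reach only later rows make up. A row lasts 1/8 s, in which the tool goes at most 62.5 mm and 10.7 degrees, less where a joint would pass 70% of its speed; a pose out of reach is approached as far as the arm can. A call with a gripper value outside its range is refused whole. OPENING is the opening in per cent of the stroke, from 0 (shut) to 100 (fully open), set as the call begins (- or left out, the last holds). The fingers move at their own pace and stop on an object; the grip force is fixed at half the most. Time passes only in rows, so rows that repeat a pose let the fingers close. It gives the time, the measured TCP pose, the force, the opening and the grip force at its end, in the units of the state.
- manip.get_state(): the state, without advancing time (a new reading comes with each control period).
- cams.read_camera(name): name is "scene" or "side" or "wrist"; returns (picture, depth): 420x560x3 uint8, red, green, blue; 420x560 float32, m along the optical axis (not along the pixel's ray), 0 where there is no reading.
- cams.camera_model(name): a dict with "fovy" (degrees; the focal length in pixels is half the picture's height over the tangent of half this angle, whatever the lens; pixels are square), "cx", "cy" (the principal point, pixels), "position" and "orientation" of the camera in the world. Camera axes: x right, y down, z forward; pixel columns grow to the right and rows downward; lengths in m; the calibration is good to about 2 mm. A picture is of the moment at which its call begins: read the wrist's pose just before it. camera_model takes no time and is no camera call; for the wrist camera it gives the pose at the moment of the call.
- manip.job_done(): hands the job in; it is judged then, once.
The state is a dict: "t": time; "joints": joint angles; "joint_velocities": joint speeds; "joint_efforts": joint torques, N m; "position": TCP position; "orientation": TCP orientation; "wrist_force": force on the tool from outside, world axes, zero at the start; "ft_torque": the same for the moment, N m; "width": finger opening in m; "finger_force": force on a finger pad.
Only numpy, scipy, OpenCV 4.12 (cv2) and the standard library are available. Lean on these libraries where they do the work, as an engineer would, in place of code of your own. Each camera call takes 0.05 s, during which the arm holds its last target. There are 200 camera calls.

### The job

Lift the flat work light out of its open carton and set it gently on the counter, standing on its foot in the gap between the tin and the screw box, with its back leaning against the front board of the screw bins at about 20 degrees from upright and its lens facing squarely away from the bins. Let go of it; then show that it works by pressing its large power key and, once that has come back up, its small mode key, leaving the light leaning there. Do not shift the tin, the screw box or the tape measure.

Things in the scene. Friction and masses are not known exactly. Their poses are not given: they have to be found in the camera images.
- lamp: Flat dark LED work light, 30 thick (x), 180 wide (y), 200 mm tall (z), 0.7 kg; starts upright in the carton. Origin: under the middle of its foot, a rubber strip 12 (x) x 150 x 6 mm high; leaning back, it stands on the strip's rear edge. x points out of the lens; flat back at x = -15 mm; z to the top edge with two spring keys, 95 mm free between them to grip across the 30 mm.
- key_power (a joint): Large round power key, 22 mm across, on the light's top edge. Spring travel in m along the light's -z: 0 up, 0.0045 fully down. About 1 N starts it and 3.5 N holds it fully down; it springs back up.
- key_power_top (a point): Centre of the power key's top, 58 mm towards the light's +y from the middle (on the right as one looks at the lens) and 7 mm above the top edge when up, i.e. 207 mm from the foot along the light's z. Moves with the key. The point's axes are the light's.
- key_mode (a joint): Small round mode key, 13 mm across, on the light's top edge. Same travel and spring as the power key: 0 up, 0.0045 fully down.
- key_mode_top (a point): Centre of the mode key's top, 58 mm towards the light's -y from the middle (on the left as one looks at the lens), 7 mm above the top edge when up.
- bins: Counter-top screw bins: a white open-topped board unit with three compartments of screws, 480 mm wide (y), 170 mm deep, 115 mm high, fixed. Origin: at counter height at the middle of the foot of the front board's outer face; x points squarely out of that upright, flat face, away from the bins; the unit lies on the -x side; z up.
- board_edge (a point): Middle of the upper outer edge of the bins' front board, 115 mm above the counter, straight above the origin of the bins. The light's back rests on this edge.
- carton: Cut-down open cardboard carton, fixed, 80 mm high, inside 40 mm (x) x 192 mm (y), floor 3 mm thick, flaps folded down outside it to 17 mm beyond the walls. Origin: centre of its underside, z up.
- tin: Round metal tin, 72 mm across, 82 mm high, standing in front of the bins' front board near one end of it (which end varies). Origin: centre of its underside. Leave it alone.
- screwbox: Small cardboard box of screws, 85 x 62 x 50 mm high, standing in front of the bins' front board near the other end. Origin: centre of its underside, x along the 85 mm. Leave it alone.
- tape: Tape measure standing on the counter on the carton's +x side, 72 x 36 x 58 mm high, blade end at +x (sticking out 15 mm more). Origin: centre of its underside. Leave it alone.
Not all that is in view belongs to the job. What is shaped like the lamp but orange is not meant.

How it is judged:
By the outcome, as a careful person would: the job done as asked, in the order asked, and still so for the second after the job is handed in, with the robot touching nothing.
It also fails if it takes over 50 s, if anything falls off the work surface, if the arm or the gripper's body presses on something with over 40 N, if the wrist force passes 120 N, or if a joint passes its speed limit or range.

## Working session

There is one attempt and no reset: what is moved stays moved. The work goes in short steps, Python scripts to look and compute and a shell command to move; the robot and the scene stay as the last step left them, time stands still between calls to the robot, and variables do not carry over. Pictures are saved under pics/ and viewed, at most 10 in all, crops included, and the job is handed in when it is done.

```bash
ls; mkdir -p pics; python3 - <<'E'
from bench import manip, cams
import cv2,numpy as np
ims=[]
for n in ["scene","side"]:
    p,d=cams.read_camera(n); m=cams.camera_model(n); print(n,m)
    np.savez(f"pics/{n}0.npz",p=p,d=d); cv2.imwrite(f"pics/{n}0.png",cv2.resize(p[:,:,::-1],(800,600)))
s=manip.get_state();print(s["t"],s["position"],s["orientation"],s["width"])
E
```

```text
pics
scene {'fovy': 43.89100456628827, 'cx': 270.94587219818294, 'cy': 212.89367878721262, 'position': array([ 1.44550525, -0.08569558,  1.23436542]), 'orientation': array([[ 0.11050471,  0.79763408, -0.59293219],
       [ 0.9938593 , -0.09210042,  0.06132861],
       [-0.00569152, -0.59606827, -0.80291358]])}
side {'fovy': 47.93426719092585, 'cx': 284.85767698378095, 'cy': 214.41272743506383, 'position': array([ 0.29934352, -1.10858456,  0.89449942]), 'orientation': array([[ 0.9546435 , -0.14708887,  0.25888346],
       [-0.29686378, -0.53726563,  0.78944128],
       [ 0.02297116, -0.83048812, -0.5565625 ]])}
0.1 [0.27784354 0.55972069 0.40410182] [[-8.95727730e-01  4.44602830e-01 -3.95516320e-04]
 [ 4.44602999e-01  8.95727192e-01 -9.85193012e-04]
 [-8.37448785e-05 -1.05831244e-03 -9.99999436e-01]] 0.09406585935097847
```

View pics/scene0.png

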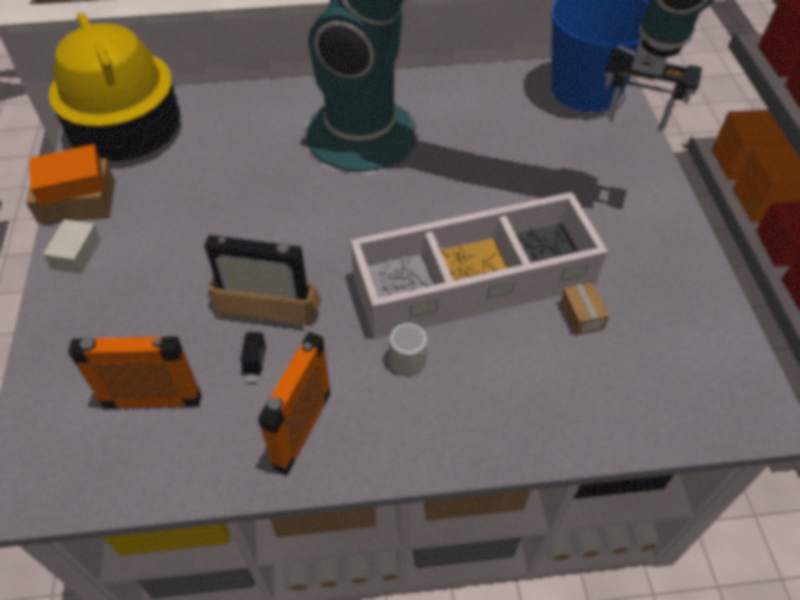

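View pics/side0.png

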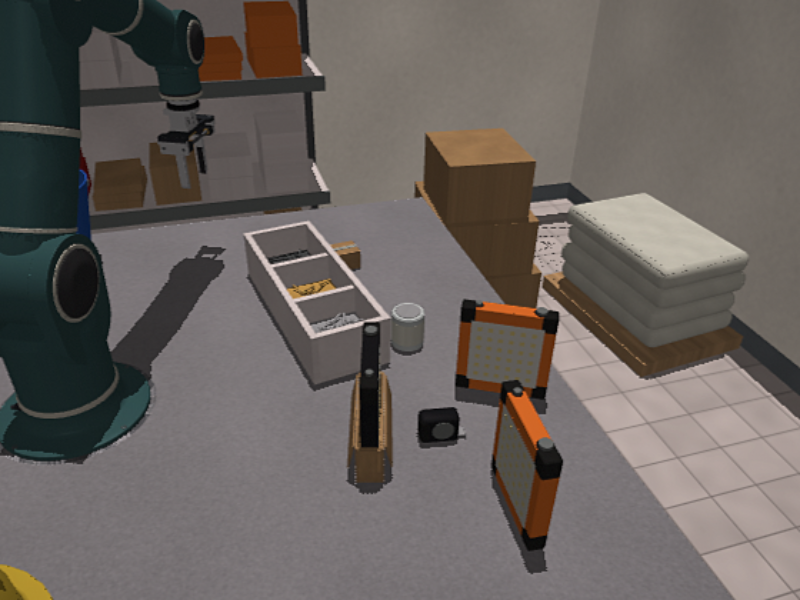

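Scene view (800x600): the dark lamp stands in the carton at (255,275), with its lens towards the camera. The bins are at (480,260), the tin at (408,350), the screw box at (585,308) and the tape at (253,352). Three lamp shapes are in view: the dark one at (255,275) and orange ones at (137,370) and (297,400). The dark one in the carton fits the description.

```bash
cat > h.py <<'E'
import numpy as np,cv2
from bench import manip,cams
def cloud(d,m):
    f=210/np.tan(np.radians(m["fovy"]/2)); v,u=np.mgrid[0:420,0:560]
    c=np.stack([(u-m["cx"])/f*d,(v-m["cy"])/f*d,d],-1)
    return c@np.array(m["orientation"]).T+m["position"]
def rect(P):
    r=cv2.minAreaRect((P[:,:2]*1000).astype(np.float32)); return [np.round(x,1) for x in r], np.round(cv2.boxPoints(r)).tolist()
E
python3 - <<'E'
from h import *
ims=[]
for n in ["scene","side"]:
    z=np.load(f"pics/{n}0.npz"); m=cams.camera_model(n); W=cloud(z["d"],m); p=z["p"].astype(int)
    ok=z["d"]>0; X,Y,Z=W[...,0],W[...,1],W[...,2]
    fl=ok&(abs(Z)<.02)&(X>.3)&(X<.9)&(abs(Y)<.5); print(n,"table z",np.median(Z[fl]))
    bx=dict(scene=dict(lamp=(205,230,310,300),bins=(345,185,610,335),tin=(380,318,435,380),sbox=(555,280,612,335),tape=(238,328,270,385),carton=(200,275,325,330)),
            side=dict(lamp=(355,315,385,450),bins=(240,215,392,385),tin=(388,300,428,355),sbox=(330,238,362,272),tape=(415,403,468,445),carton=(345,370,395,490)))[n]
    for k,zr in dict(lamp=(.185,.215),bins=(.105,.122),tin=(.075,.09),sbox=(.043,.056),tape=(.05,.064),carton=(.072,.086)).items():
        a,b,c,e=[int(q*.7) for q in bx[k]]
        M=np.zeros_like(ok);M[b:e,a:c]=1; M&=ok&(Z>zr[0])&(Z<zr[1])
        M&=(p.sum(-1)<200) if k=="lamp" else (p.sum(-1)>0)
        if k=="bins": M&=p.min(-1)>90
        Q=W[M]
        if len(Q)>5: print(k,len(Q),"zmax",Q[:,2].max().round(3),np.median(Q[:,2]).round(4),rect(Q))
    crop=z["p"][:,:,::-1]; a,b,c,e=(140,155,230,235) if n=="scene" else (235,215,285,350)
    k=6 if n=="scene" else 4
    cv2.imwrite(f"pics/{n}_crop.png",cv2.resize(crop[b:e,a:c],None,fx=k,fy=k,interpolation=cv2.INTER_CUBIC))
E
```

```text
scene table z 0.0011297993188505995
lamp 734 zmax 0.211 0.2021 ([array([ 525.7, -237.6]), array([177.5,  33.9]), np.float64(74.7)], [[486.0, -319.0], [519.0, -328.0], [565.0, -156.0], [533.0, -148.0]])
bins 2564 zmax 0.122 0.1149 ([array([493.2, 193.6]), array([180. , 482.2]), np.float64(9.7)], [[364.0, 416.0], [445.0, -59.0], [622.0, -29.0], [541.0, 446.0]])
tin 486 zmax 0.09 0.0832 ([array([676.9,  31. ]), array([68.7, 70. ]), np.float64(45.2)], [[628.0, 31.0], [678.0, -18.0], [726.0, 31.0], [676.0, 80.0]])
sbox 595 zmax 0.056 0.0508 ([array([599.6, 392. ]), array([111.9,  71.7]), np.float64(11.5)], [[538.0, 416.0], [552.0, 346.0], [662.0, 368.0], [647.0, 438.0]])
tape 290 zmax 0.063 0.0577 ([array([ 643. , -264.7]), array([38.2, 71.8]), np.float64(82.5)], [[605.0, -279.0], [676.0, -288.0], [681.0, -250.0], [610.0, -241.0]])
carton 546 zmax 0.086 0.0791 ([array([ 528.6, -241.6]), array([211.4,  61.9]), np.float64(79.5)], [[479.0, -340.0], [540.0, -351.0], [578.0, -143.0], [517.0, -132.0]])
side table z -0.00162205419897965
lamp 588 zmax 0.209 0.2012 ([array([ 519.1, -243.7]), array
[... 209 characters left out ...]
421.0], [447.0, -63.0], [618.0, -34.0], [538.0, 449.0]])
tin 260 zmax 0.09 0.0803 ([array([664.8,   8.6]), array([115.1,  68.6]), np.float64(67.2)], [[611.0, -31.0], [674.0, -58.0], [719.0, 48.0], [655.0, 75.0]])
sbox 151 zmax 0.054 0.0476 ([array([618.4, 393.9]), array([62.6, 72. ]), np.float64(8.4)], [[582.0, 425.0], [593.0, 354.0], [655.0, 363.0], [644.0, 434.0]])
tape 270 zmax 0.06 0.0553 ([array([ 639.4, -265.9]), array([37.8, 71. ]), np.float64(80.5)], [[601.0, -279.0], [671.0, -290.0], [678.0, -253.0], [607.0, -241.0]])
carton 492 zmax 0.086 0.0773 ([array([ 518.3, -243.7]), array([209.6,  57.9]), np.float64(74.2)], [[462.0, -337.0], [518.0, -352.0], [575.0, -151.0], [519.0, -135.0]])
```

View pics/scene_crop.png

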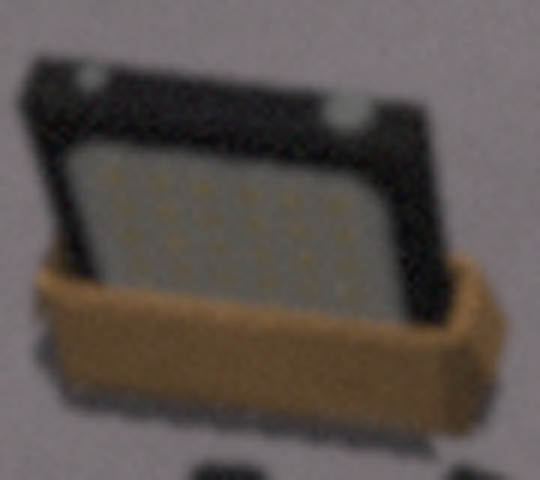

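The crop (540x480) confirms it: a dark body with the small mode key at (92,75) on the left and the large power key at (350,110) on the right. It stands in the carton with its lens towards +x.

```bash
cat >> h.py <<'E'
from scipy.spatial.transform import Rotation as Ro
def Rz(d): return Ro.from_euler('z',d,degrees=True).as_matrix()
def tool(yaw,tilt=0):
    # tool y = lamp x, tool z = -lamp z; lamp yawed, leaning back by tilt deg
    L=Rz(yaw)@Ro.from_euler('y',-tilt,degrees=True).as_matrix()
    return np.stack([L[:,1],L[:,0],-L[:,2]],1),L
def go(p,R):
    s=manip.get_state(); R0=np.array(s["orientation"]); 
    print("t",s["t"],"shift",np.round(R0.T@(np.array(p)-s["position"]),4),"rot",np.round(Ro.from_matrix(R0.T@R).as_rotvec(),4))
E
python3 -c "
from h import *
R,L=tool(-15.5); print(np.linalg.det(R)); go([.52,-.241,.50],R)"
```

```text
0.9999999999999998
t 0.1 shift [-0.5729 -0.6097 -0.0952] rot [-8.0000e-04  8.0000e-04  1.3806e+00]
```

```bash
python3 -m creep '[[[0,0,-0.06],[0,0,0]],[[-0.573,-0.610,-0.096],[0,0,1.38]],[[-0.573,-0.610,-0.096],[0,0,1.38]],[[-0.573,-0.610,-0.096],[0,0,1.38]],[[-0.573,-0.610,-0.096],[0,0,1.38]],[[-0.573,-0.610,-0.096],[0,0,1.38]],[[-0.573,-0.610,-0.096],[0,0,1.38]],[[-0.573,-0.610,-0.096],[0,0,1.38]]]' 100; python3 -c "
from h import *
R,L=tool(-15.5); go([.52,-.241,.50],R)"
```

```text
t: 1.1
position: [0.4043, 0.1393, 0.4836]
orientation: [[0.207, 0.978, 0.0], [0.978, -0.207, 0.0], [0.0, -0.0, -1.0]]
wrist_force: [0.5, 0.3, 0.4]
width: 0.094
finger_force: 0.0
t 1.1 shift [-0.3481  0.1919 -0.0166] rot [-0.0001 -0.0003  0.062 ]
```

```bash
python3 -m creep '[[[-0.348,0.192,-0.017],[0,0,0.062]],[[-0.348,0.192,-0.017],[0,0,0.062]],[[-0.348,0.192,-0.017],[0,0,0.062]],[[-0.348,0.192,-0.017],[0,0,0.062]],[[-0.348,0.192,-0.017],[0,0,0.062]],[[-0.348,0.192,-0.017],[0,0,0.062]],[[-0.348,0.192,-0.017],[0,0,0.062]],[[-0.348,0.192,-0.017],[0,0,0.062]]]'; python3 - <<'E'
from h import *
m=cams.camera_model("wrist"); p,d=cams.read_camera("wrist"); print(m)
W=cloud(d,m); np.savez("pics/w1.npz",p=p,W=W,d=d)
cv2.imwrite("pics/w1.png",p[:,:,::-1])
Z=W[...,2]; print(d.min(),d.max())
M=(d>0)&(Z>.19)&(Z<.204)&(p.sum(-1)<250)&(W[...,0]>.4); Q=W[M]; print(len(Q),np.median(Q[:,2]),rect(Q))
s=manip.get_state(); print(s["position"],s["orientation"][:,1])
E
```

```text
t: 2.1
position: [0.5223, -0.2395, 0.4999]
orientation: [[0.264, 0.964, -0.001], [0.964, -0.264, -0.001], [-0.001, -0.001, -1.0]]
wrist_force: [-0.1, 0.9, -0.1]
width: 0.0939
finger_force: 0.0
{'fovy': 62.86052680153161, 'cx': 276.7844828189349, 'cy': 211.03763079054355, 'position': array([ 0.5407725 , -0.16535489,  0.47924553]), 'orientation': array([[ 0.96469988, -0.25354943, -0.07118166],
       [-0.26334477, -0.93073615, -0.25373165],
       [-0.00191783,  0.26352021, -0.96465197]])}
0.0 0.59922117
8667 0.20210887156909407 ([array([ 636.6, -232.2]), array([244.9, 256.4]), np.float64(75.2)], [[481.0, -318.0], [729.0, -383.0], [792.0, -146.0], [544.0, -81.0]])
[ 0.52229795 -0.23825155  0.49996879] [ 0.96493813 -0.26247529 -0.00105962]
```

View pics/w1.png

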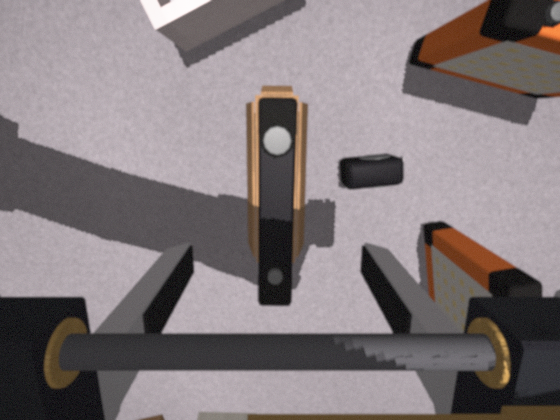

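The wrist view looks down on the lamp: its black top strip runs from (278,97) to (275,303), with the power key at (277,140) and the mode key at (275,276), lying between the open fingers.

```bash
python3 - <<'E'
from h import *
z=np.load("pics/w1.npz");W=z["W"];p=z["p"].astype(int)
M=np.zeros(p.shape[:2],bool);M[85:312,245:310]=1
K=M&(abs(W[...,2]-.203)<.008)
M&=(abs(W[...,2]-.2025)<.005)
Q=W[M];print(len(Q),np.median(Q[:,2]));r=rect(Q);print(r)
c,n=cv2.minAreaRect((Q[:,:2]*1000).astype(np.float32))[:2]
for lo,hi in((120,165),(262,290)):
    S=np.zeros_like(K);S[lo:hi]=1;S&=K&(p.min(-1)>100 if lo==120 else p.min(-1)>60);q=W[S];print(len(q),np.median(q,0))
R,L=tool(-15.5);go([.521,-.24,.203-.015+.18],R)
E
```

```text
6742 0.20250737305479014
([array([ 519.7, -237.9]), array([180.1,  30.3]), np.float64(73.9)], [[480.0, -320.0], [509.0, -329.0], [559.0, -156.0], [530.0, -147.0]])
611 [ 0.53582016 -0.1815213   0.20933279]
152 [ 0.50341384 -0.29230318  0.20920452]
t 2.15 shift [-0.002  -0.0007  0.132 ] rot [-0.0011  0.0005  0.0049]
```

```bash
python3 -c "
from h import *
R,L=tool(-16.2);go([.5197,-.2377,.368],R)"
```

```text
t 2.15 shift [-1.00e-04 -2.50e-03  1.32e-01] rot [-0.0011  0.0005  0.0172]
```

```bash
python3 -m creep '[[[0,-0.0025,0.03],[0,0,0.017]],[[0,-0.0025,0.07],[0,0,0.017]],[[0,-0.0025,0.105],[0,0,0.017]],[[0,-0.0025,0.125],[0,0,0.017]],[[0,-0.0025,0.132],[0,0,0.017]],[[0,-0.0025,0.132],[0,0,0.017]]]' && python3 -m creep '[[[0,0,0],[0,0,0]],[[0,0,0],[0,0,0]],[[0,0,0],[0,0,0]],[[0,0,0],[0,0,0]],[[0,0,0],[0,0,0]],[[0,0,0],[0,0,0]],[[0,0,0],[0,0,0]]]' 0
```

```text
t: 2.9
position: [0.5201, -0.2368, 0.3688]
orientation: [[0.277, 0.961, 0.0], [0.961, -0.277, 0.0], [0.0, 0.0, -1.0]]
wrist_force: [-0.3, 0.1, 0.4]
width: 0.094
finger_force: 0.0
t: 3.78
position: [0.52, -0.2375, 0.3685]
orientation: [[0.278, 0.961, 0.0], [0.961, -0.278, -0.0], [-0.0, 0.0, -1.0]]
wrist_force: [-0.1, -0.1, 0.1]
width: 0.0298
finger_force: 30.0
```

```bash
python3 -m creep '[[[0,0,-0.008],[0,0,0]],[[0,0,-0.025],[0,0,0]],[[0,0,-0.05],[0,0,0]],[[0,0,-0.08],[0,0,0]],[[0,0,-0.11],[0,0,0]],[[0,0,-0.13],[0,0,0]],[[0,0,-0.14],[0,0,0]],[[0,0,-0.14],[0,0,0]]]'; python3 - <<'E'
from h import *
p,d=cams.read_camera("side");cv2.imwrite("pics/s2.png",p[:,:,::-1])
m=cams.camera_model("wrist"); p,d=cams.read_camera("wrist"); W=cloud(d,m);s=manip.get_state();np.savez("pics/w2.npz",p=p,W=W,pos=s["position"],R=s["orientation"])
R0=np.array(s["orientation"]); print(s["position"],s["wrist_force"])
cv2.imwrite("pics/w2.png",p[:,:,::-1])
E
```

```text
t: 4.78
position: [0.5198, -0.2375, 0.509]
orientation: [[0.278, 0.961, 0.001], [0.961, -0.278, -0.0], [0.0, 0.001, -1.0]]
wrist_force: [0.0, -0.0, -6.1]
width: 0.03
finger_force: 30.0
[ 0.51985279 -0.23732935  0.50787884] [-0.87136785  0.66092502 -5.61203543]
```

View pics/w2.png

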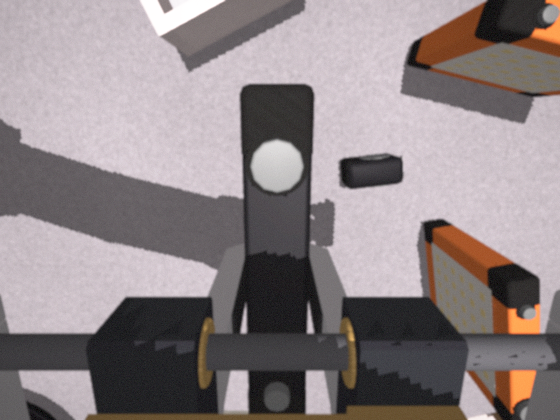

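Lamp is held and clear of the carton. The power key is at (277,166), and the top strip lies straight between the fingers.

```bash
python3 - <<'E'
from h import *
z=np.load("pics/w2.npz");W=z["W"];p=z["p"].astype(int);T=(W-z["pos"])@z["R"]
S=np.zeros(p.shape[:2],bool);S[138:195,248:306]=1
k=S&(p.min(-1)>110); print("power in tool",np.median(T[k],0),k.sum())
S[:]=0;S[80:240,235:320]=1
S&=(p.max(-1)<90)&(abs(T[...,2]-.165)<.012); q=T[S]; print("top strip z",np.median(q[:,2]), "ymin/max",np.percentile(q[:,1],[2,98]),"xmax",np.percentile(q[:,0],99.5))
for x in (.03,.045,.075,.085):
    a=q[abs(q[:,0]-x)<.004]; 
    if len(a): print(x,a[:,2].mean(),a[:,1].mean())
E
```

```text
power in tool [ 0.05796636 -0.00170094  0.15876247] 2165
top strip z 0.16554684967801078 ymin/max [-0.0159706   0.01232812] xmax 0.08912320184274841
0.03 0.16583836233022892 -0.001953732891386268
0.045 0.1656287404870141 -0.0017908886634202116
0.075 0.16536280992844968 -0.0018144375332001844
0.085 0.16558256489641593 -0.0017079037209530824
```

```bash
cat >> h.py <<'E'
B=np.array([.579,.208,0]);BY=9.6
def place(bx,by,bz,tilt,B=B,yaw=None,zl=.3655):
    yaw=BY if yaw is None else yaw
    R,L=tool(yaw,tilt); O=B+Rz(BY)@np.array([bx,by,bz]); go(O+L[:,2]*zl,R)
E
python3 -c "
from h import *
place(.105,-.008,.14,20)"
```

```text
t 4.875 shift [ 0.4283 -0.0814  0.0245] rot [-0.3441  0.0782 -0.4445]
```

```bash
python3 -m creep '[[[0.01,-0.002,0],[0,0,0]],[[0.035,-0.007,0],[-0.02,0.005,-0.03]],[[0.07,-0.013,0],[-0.05,0.012,-0.07]],[[0.11,-0.02,0],[-0.09,0.02,-0.12]],[[0.15,-0.028,0.002],[-0.13,0.03,-0.17]],[[0.19,-0.036,0.004],[-0.17,0.038,-0.21]],[[0.23,-0.044,0.008],[-0.20,0.046,-0.26]],[[0.27,-0.052,0.012],[-0.23,0.052,-0.30]]]'; python3 -c "
from h import *
place(.105,-.008,.14,20)"
```

```text
t: 5.88
position: [0.5446, 0.0384, 0.4959]
orientation: [[-0.024, 0.972, 0.232], [1.0, 0.019, 0.022], [0.017, 0.232, -0.973]]
wrist_force: [1.0, -0.3, -6.0]
width: 0.0301
finger_force: 30.0
t 5.875 shift [0.1577 0.0157 0.0193] rot [-0.1133  0.0252 -0.1426]
```

```bash
python3 -m creep '[[[0.035,0.003,0.004],[-0.03,0.006,-0.03]],[[0.07,0.006,0.008],[-0.055,0.012,-0.065]],[[0.105,0.01,0.012],[-0.08,0.018,-0.1]],[[0.135,0.013,0.016],[-0.1,0.022,-0.13]],[[0.155,0.015,0.019],[-0.113,0.025,-0.142]],[[0.158,0.016,0.019],[-0.113,0.025,-0.143]],[[0.158,0.016,0.019],[-0.113,0.025,-0.143]]]'; python3 - <<'E'
from h import *
place(.105,-.008,.14,20)
m=cams.camera_model("wrist"); p,d=cams.read_camera("wrist"); W=cloud(d,m); np.savez("pics/w3.npz",p=p,W=W)
sp,sd=cams.read_camera("scene"); np.savez("pics/sc3.npz",p=sp,d=sd)
cv2.imwrite("pics/w3.png",np.hstack([p[:,:,::-1],sp[:,:,::-1]])[::1,::1] if 0 else cv2.resize(np.hstack([p[:,:,::-1],sp[60:,90:][:,:,::-1].copy() if 0 else sp[:,:,::-1]]),(800,300)))
E
```

```text
t: 6.75
position: [0.5618, 0.1943, 0.4843]
orientation: [[-0.164, 0.927, 0.337], [0.986, 0.155, 0.055], [-0.001, 0.341, -0.94]]
wrist_force: [-0.1, -0.5, -5.9]
width: 0.0299
finger_force: 30.0
t 6.75 shift [ 0.0026 -0.001   0.0006] rot [-0.0006  0.002  -0.0023]
```

View pics/w3.png

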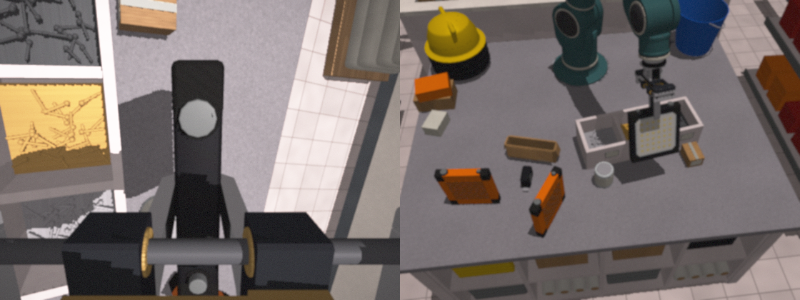

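The left half is the wrist view: the board's white front edge runs down column ~118 (of 400), the screw box is at (148,15) and the lamp's top at (197,60). The right half is the scene view: the lamp is tilted in front of the bins, with the tin and screw box clear.

```bash
python3 - <<'E'
from h import *
z=np.load("pics/w3.npz");W=z["W"];p=z["p"].astype(int)
V=(W-B)@Rz(BY)  # bins frame
u=np.arange(560)[None]+0*W[...,0]
M=(abs(V[...,2]-.115)<.008)&(p.min(-1)>130)&(abs(V[...,0])<.03)&(u<240)
q=V[M]; print(len(q),"z",np.median(q[:,2]))
ys=np.arange(-.05,.24,.02);E=[]
for y in ys:
    a=q[abs(q[:,1]-y)<.01]
    if len(a)>10: E.append((y,np.percentile(a[:,0],97),np.percentile(a[:,0],3)))
E=np.array(E);print(np.round(E*1000,1));c=np.polyfit(E[:,0],E[:,1],1);print("edge fit",c, "yaw corr deg",-np.degrees(np.arctan(c[0])))
M=(V[...,2]>.04)&(V[...,2]<.06)&(V[...,0]>.005)&(V[...,0]<.15)&(V[...,1]>.08)&(u<300);q=V[M];print("sbox",q.min(0),q.max(0))
E
```

```text
4470 z 0.11441266081570686
[[-50.   -3.8 -14.9]
 [-30.   -3.3 -15.4]
 [-10.   -2.7 -15.9]
 [ 10.   -2.6 -15.9]
 [ 30.   -2.7 -15.8]
 [ 50.   -2.7 -15.8]
 [ 70.   -2.7 -15.7]
 [ 90.   -2.6 -15.7]
 [110.   -2.6 -15.7]
 [130.   -2.5 -15.7]
 [150.   -2.5 -15.6]
 [170.   -2.7 -15.6]]
edge fit [ 0.00399686 -0.00302285] yaw corr deg -0.22900222590954245
sbox [0.01499464 0.14907432 0.04008144] [0.10092018 0.19217453 0.05269186]
```

```bash
cat >> h.py <<'E'
def foot(px,by,pz,tilt,zl=.3655):
    # pose with foot's rear edge at px,pz (bins frame)
    R,L=tool(BY,tilt); O=B+Rz(BY)@np.array([px,by,pz])+.006*L[:,0]; go(O+L[:,2]*zl,R)
E
python3 -c "
from h import *
foot(.051,-.005,.06,18);foot(.051,-.005,.015,18)"
```

```text
t 6.85 shift [ 0.006  -0.0603  0.0579] rot [ 0.0346  0.0018 -0.0029]
t 6.85 shift [ 0.006  -0.0757  0.1002] rot [ 0.0346  0.0018 -0.0029]
```

```bash
python3 -m creep '[[[0.002,-0.012,0.012],[0.01,0,0]],[[0.004,-0.03,0.035],[0.02,0,0]],[[0.006,-0.048,0.055],[0.03,0.002,-0.002]],[[0.006,-0.060,0.073],[0.035,0.002,-0.003]],[[0.006,-0.069,0.087],[0.035,0.002,-0.003]],[[0.006,-0.074,0.096],[0.035,0.002,-0.003]],[[0.006,-0.0757,0.1],[0.035,0.002,-0.003]],[[0.006,-0.0757,0.1],[0.035,0.002,-0.003]]]'; python3 - <<'E'
from h import *
foot(.0515,-.005,.003,18.5)
p,d=cams.read_camera("side"); np.savez("pics/sd4.npz",p=p,d=d)
cv2.imwrite("pics/sd4.png",cv2.resize(p[120:290,150:330,::-1],None,fx=3.5,fy=3.5,interpolation=cv2.INTER_CUBIC))
E
```

```text
t: 7.85
position: [0.5243, 0.1947, 0.3646]
orientation: [[-0.168, 0.938, 0.304], [0.986, 0.16, 0.052], [0.0, 0.309, -0.951]]
wrist_force: [0.8, -0.3, -5.5]
width: 0.03
finger_force: 30.0
t 7.85 shift [-0.001  -0.0065  0.0116] rot [-0.0089 -0.0008  0.0015]
```

View pics/sd4.png

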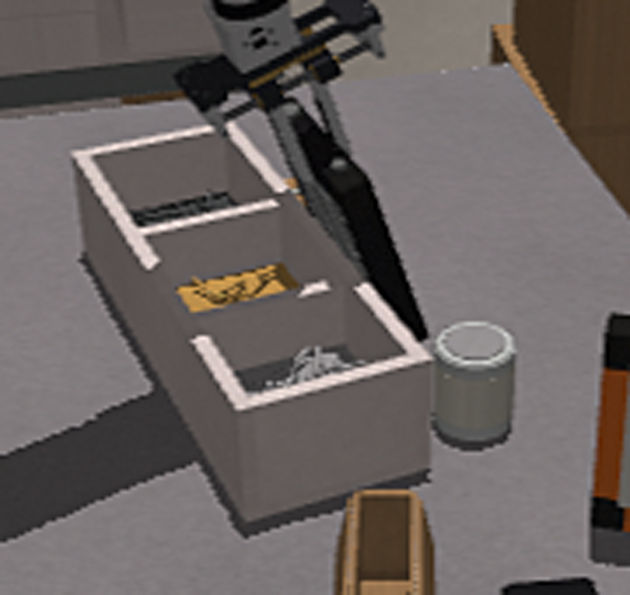

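The side crop shows the lamp tilted just above the counter between the bins and the tin (475,385), touching nothing.

```bash
python3 -m creep '[[[-0.001,-0.003,0.005],[-0.005,0,0]],[[-0.001,-0.0055,0.0095],[-0.009,-0.001,0.0015]],[[-0.001,-0.0065,0.0115],[-0.009,-0.001,0.0015]],[[-0.001,-0.0065,0.0115],[-0.009,-0.001,0.0015]]]'; python3 -c "
from h import *
foot(.0515,-.005,-.0005,18.5)"
```

```text
t: 8.4
position: [0.5216, 0.1933, 0.3514]
orientation: [[-0.167, 0.935, 0.312], [0.986, 0.158, 0.053], [-0.0, 0.317, -0.948]]
wrist_force: [1.0, 0.3, -5.5]
width: 0.0298
finger_force: 30.0
t 8.4 shift [-0.0001 -0.0008  0.0033] rot [-0.0005  0.0002  0.0003]
```

```bash
python3 -m creep '[[[0,-0.0003,0.001],[0,0,0]],[[0,-0.0006,0.002],[0,0,0]],[[0,-0.0006,0.002],[0,0,0]]]'; python3 -m creep '[[[0,-0.0003,0.001],[0,0,0]],[[0,-0.0003,0.001],[0,0,0]]]'
```

```text
t: 8.78
position: [0.5217, 0.1933, 0.3494]
orientation: [[-0.167, 0.935, 0.313], [0.986, 0.158, 0.053], [-0.0, 0.317, -0.948]]
wrist_force: [0.3, -0.3, -6.2]
width: 0.0299
finger_force: 30.0
t: 9.02
position: [0.5218, 0.1933, 0.3485]
orientation: [[-0.167, 0.935, 0.313], [0.986, 0.158, 0.053], [-0.0, 0.317, -0.948]]
wrist_force: [-0.7, -1.0, -4.0]
width: 0.0298
finger_force: 30.0
```

```bash
python3 -m creep '[[[0,-0.0003,0.001],[0,0,0]],[[0,-0.0003,0.001],[0,0,0]]]'
```

```text
t: 9.28
position: [0.5221, 0.1932, 0.3483]
orientation: [[-0.167, 0.935, 0.314], [0.986, 0.158, 0.053], [0.0, 0.318, -0.948]]
wrist_force: [-8.1, -3.4, 11.7]
width: 0.03
finger_force: 30.0
```

```bash
python3 - <<'E'
from h import *
s=manip.get_state();R=np.array(s["orientation"]);p=np.array(s["position"])
# tool frame: lamp x=tool y, lamp z=-tool z ; foot rear edge in tool
f=np.array([0,-.006,.3655]);P=p+R@f; print("foot bins frame",Rz(BY).T@(P-B),"tilt",np.degrees(np.arcsin(R[2,1])))
for dt in (.5,1,1.5,2):
    D=Ro.from_rotvec([-np.radians(dt),0,0]).as_matrix()  # tool-frame turn
    print(dt,"shift",np.round(f-D@f,4),"rot x",-np.radians(dt).round(4), "new tilt",np.degrees(np.arcsin((R@D)[2,1])))
E
```

```text
foot bins frame [ 0.0520259  -0.00499838 -0.00010183] tilt 18.558536460103856
0.5 shift [ 0.     -0.0032 -0.    ] rot x -0.0087 new tilt 19.058536407493403
1 shift [ 0.     -0.0064 -0.    ] rot x -0.0175 new tilt 19.55853635456477
1.5 shift [ 0.     -0.0096 -0.    ] rot x -0.0262 new tilt 20.058536301306912
2 shift [ 0.     -0.0128  0.    ] rot x -0.0349 new tilt 20.558536247708563
```

```bash
python3 -m creep '[[[0,0.0002,-0.0008],[0,0,0]],[[0,-0.003,-0.0008],[-0.0087,0,0]],[[0,-0.0062,-0.0008],[-0.0175,0,0]],[[0,-0.0062,-0.0008],[-0.0175,0,0]]]';python3 -m creep '[[[0,-0.0015,0],[-0.004,0,0]],[[0,-0.0015,0],[-0.004,0,0]]]'
```

```text
t: 9.78
position: [0.5157, 0.1923, 0.3464]
orientation: [[-0.167, 0.929, 0.33], [0.986, 0.157, 0.056], [0.0, 0.335, -0.942]]
wrist_force: [-1.6, -2.1, 2.5]
width: 0.0299
finger_force: 30.0
t: 10.02
position: [0.5144, 0.1921, 0.3459]
orientation: [[-0.167, 0.928, 0.333], [0.986, 0.157, 0.056], [0.0, 0.338, -0.941]]
wrist_force: [-1.6, -2.4, 5.5]
width: 0.0295
finger_force: 30.0
```

```bash
python3 -m creep '[[[0,-0.0015,-0.0003],[-0.004,0,0]],[[0,-0.0015,-0.0003],[-0.004,0,0]]]'
```

```text
t: 10.28
position: [0.5129, 0.1919, 0.3454]
orientation: [[-0.167, 0.927, 0.337], [0.986, 0.157, 0.057], [-0.0, 0.342, -0.94]]
wrist_force: [1.3, -0.9, 0.0]
width: 0.03
finger_force: 30.0
```

```bash
python3 -m creep '[[[0,-0.0015,-0.0003],[-0.004,0,0]],[[0,-0.0015,-0.0003],[-0.004,0,0]]]'; python3 - <<'E'
from h import *
m=cams.camera_model("wrist"); p,d=cams.read_camera("wrist"); s=manip.get_state(); W=cloud(d,m); np.savez("pics/w5.npz",p=p,W=W,pos=s["position"],R=s["orientation"])
p,d=cams.read_camera("side")
cv2.imwrite("pics/sd5.png",cv2.resize(p[140:240,190:290,::-1],None,fx=6,fy=6,interpolation=cv2.INTER_CUBIC))
E
```

```text
t: 10.52
position: [0.5115, 0.1916, 0.3451]
orientation: [[-0.167, 0.925, 0.341], [0.986, 0.157, 0.058], [-0.0, 0.346, -0.938]]
wrist_force: [7.6, 0.1, -5.6]
width: 0.0297
finger_force: 30.0
```

View pics/sd5.png

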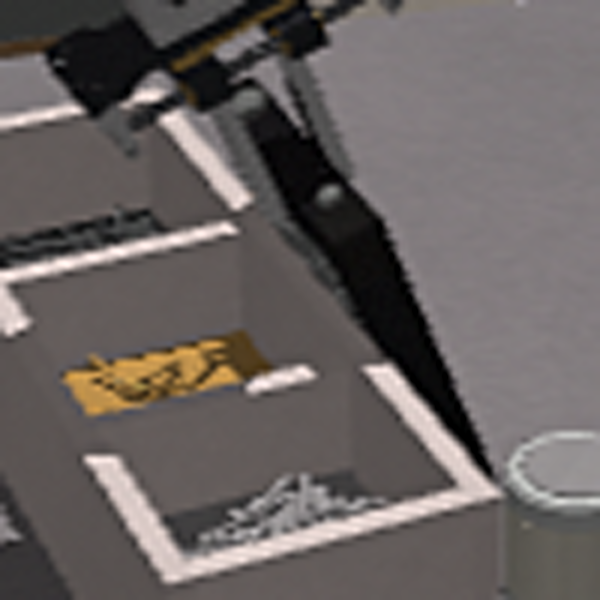

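The side crop shows the lamp's back on the board's upper edge (~(380,340)). The measured tilt is 20.2° with 7 N of board contact. I'll ease off slightly, then release.

```bash
python3 -m creep '[[[0,0.0006,0.0004],[0.002,0,0]],[[0,0.0006,0.0004],[0.002,0,0]]]'; python3 -m creep '[[[0,0,0],[0,0,0]],[[0,0,0],[0,0,0]],[[0,0,0],[0,0,0]],[[0,0,0],[0,0,0]]]' 60
```

```text
t: 10.88
position: [0.5122, 0.1917, 0.3452]
orientation: [[-0.167, 0.926, 0.339], [0.986, 0.157, 0.057], [-0.0, 0.344, -0.939]]
wrist_force: [3.8, 0.6, 0.2]
width: 0.0301
finger_force: 30.0
t: 11.38
position: [0.512, 0.1917, 0.345]
orientation: [[-0.167, 0.926, 0.338], [0.986, 0.157, 0.057], [-0.0, 0.343, -0.939]]
wrist_force: [-0.1, -0.2, -0.4]
width: 0.0562
finger_force: 0.0
```

```bash
python3 -m creep '[[[0,0,-0.01],[0,0,0]],[[0,0,-0.03],[0,0,0]],[[0,0,-0.06],[0,0,0]],[[0,0,-0.09],[0,0,0]],[[0,0,-0.11],[0,0,0]],[[0,0,-0.12],[0,0,0]],[[0,0,-0.12],[0,0,0]]]' 0; python3 - <<'E'
from h import *
m=cams.camera_model("wrist"); p,d=cams.read_camera("wrist"); s=manip.get_state(); W=cloud(d,m); np.savez("pics/w6.npz",p=p,W=W,pos=s["position"],R=s["orientation"])
p2,_=cams.read_camera("side")
cv2.imwrite("pics/w6.png",cv2.resize(np.hstack([p,p2])[:,:,::-1],(800,300)))
print(s["position"],s["orientation"])
E
```

```text
t: 12.25
position: [0.4713, 0.1848, 0.4581]
orientation: [[-0.167, 0.926, 0.339], [0.986, 0.157, 0.058], [0.001, 0.344, -0.939]]
wrist_force: [0.2, -0.1, 0.4]
width: 0.0003
finger_force: 0.0
[0.47138624 0.18482526 0.45750252] [[-1.67044893e-01  9.26154010e-01  3.38134223e-01]
 [ 9.85949288e-01  1.56937629e-01  5.72239569e-02]
 [-6.77862155e-05  3.42942166e-01 -9.39356517e-01]]
```

View pics/w6.png

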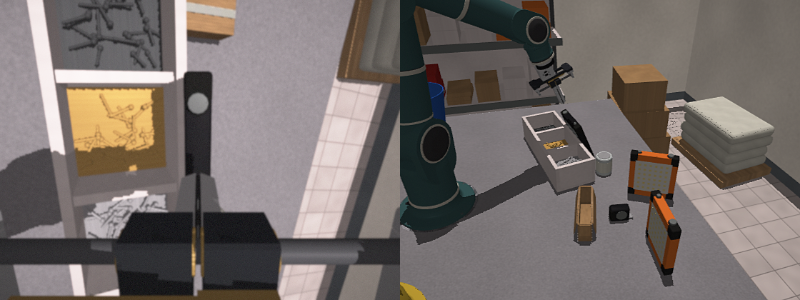

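Wrist half: the lamp leans in place, with the power key at (198,103) of 400 and the closed fingers below it. The side half shows the tin and the rest undisturbed.

```bash
python3 - <<'E'
from h import *
z=np.load("pics/w6.npz");W=z["W"];p=z["p"].astype(int);T=(W-z["pos"])@z["R"]
S=np.zeros(p.shape[:2],bool);S[120:170,255:302]=1
k=S&(p.min(-1)>110)&(abs(T[...,2]-.28)<.03); print("power in tool",np.median(T[k],0),k.sum())
S[:]=0;S[95:240,250:305]=1
S&=(p.max(-1)<90)&(abs(T[...,2]-.286)<.012);q=T[S]
print("top z",np.median(q[:,2]));r=cv2.minAreaRect((q[:,:2]*1000).astype(np.float32));print(r,"xmax",q[:,0].max())
for x in (.03,.04,.075,.085):
    a=q[abs(q[:,0]-x)<.004]
    if len(a): print(x,a[:,2].mean(),a[:,1].min(),a[:,1].max())
E
```

```text
power in tool [ 0.0586131  -0.00114068  0.27821372] 594
top z 0.2852536513315733
((35.53396987915039, -1.5705032348632812), (109.43034362792969, 29.811832427978516), 0.103666290640831) xmax 0.09024239713579782
0.03 0.2854046607085347 -0.01616244465995157 0.01312100927709865
0.04 0.28539907466004716 -0.016001487320508087 0.01299063498433541
0.075 0.2850843022400676 -0.01629611353264985 0.013262475595439761
0.085 0.28513497119670134 -0.01615907583457008 0.01308414840773674
```

```bash
python3 -m creep '[[[0.03,0,0],[0,0,0]],[[0.055,0,0.01],[0,0,0]],[[0.058,0.0005,0.035],[0,0,0]],[[0.058,0.0005,0.055],[0,0,0]],[[0.058,0.0005,0.068],[0,0,0]],[[0.058,0.0005,0.073],[0,0,0]],[[0.058,0.0005,0.073],[0,0,0]]]' 0; python3 -m creep '[[[0,0,0.002],[0,0,0]],[[0,0,0.004],[0,0,0]],[[0,0,0.006],[0,0,0]],[[0,0,0.006],[0,0,0]]]'
```

```text
t: 13.22
position: [0.487, 0.2461, 0.3894]
orientation: [[-0.167, 0.926, 0.338], [0.986, 0.157, 0.057], [-0.0, 0.343, -0.939]]
wrist_force: [0.7, 0.4, 1.0]
width: 0.0002
finger_force: 0.0
t: 13.72
position: [0.489, 0.2466, 0.3837]
orientation: [[-0.167, 0.926, 0.338], [0.986, 0.157, 0.057], [-0.0, 0.343, -0.939]]
wrist_force: [-0.4, 0.3, 1.8]
width: 0.0008
finger_force: 0.5
```

```bash
python3 -m creep '[[[0,0,0.001],[0,0,0]],[[0,0,0.002],[0,0,0]],[[0,0,0.002],[0,0,0]]]';python3 -m creep '[[[0,0,0.001],[0,0,0]],[[0,0,0.001],[0,0,0]]]'
```

```text
t: 14.1
position: [0.4897, 0.2468, 0.3818]
orientation: [[-0.167, 0.926, 0.338], [0.986, 0.157, 0.057], [-0.0, 0.343, -0.939]]
wrist_force: [-0.3, 1.0, 1.6]
width: 0.0005
finger_force: 1.0
t: 14.35
position: [0.49, 0.2468, 0.3809]
orientation: [[-0.167, 0.926, 0.338], [0.986, 0.157, 0.057], [-0.0, 0.343, -0.939]]
wrist_force: [0.1, -1.2, 2.0]
width: 0.0004
finger_force: 1.3
```

```bash
python3 -m creep '[[[0,0,0.0008],[0,0,0]],[[0,0,0.0008],[0,0,0]]]'; python3 -m creep '[[[0,0,0.0005],[0,0,0]],[[0,0,0.0005],[0,0,0]]]'
```

```text
t: 14.6
position: [0.4903, 0.2468, 0.3801]
orientation: [[-0.167, 0.926, 0.338], [0.986, 0.157, 0.057], [-0.0, 0.343, -0.939]]
wrist_force: [-1.1, 0.8, 2.3]
width: 0.0003
finger_force: 1.5
t: 14.85
position: [0.4904, 0.2469, 0.3797]
orientation: [[-0.167, 0.926, 0.338], [0.986, 0.157, 0.057], [-0.0, 0.343, -0.939]]
wrist_force: [-0.6, 0.5, 4.1]
width: 0.0001
finger_force: 1.6
```

```bash
python3 -m creep '[[[0,0,0.0005],[0,0,0]],[[0,0,0.0005],[0,0,0]]]'
```

```text
t: 15.1
position: [0.4906, 0.247, 0.3794]
orientation: [[-0.167, 0.926, 0.338], [0.986, 0.157, 0.057], [0.0, 0.343, -0.939]]
wrist_force: [-3.2, 1.1, 6.2]
width: 0.0005
finger_force: 3.4
```

Force has risen to 7 N, so the power key has bottomed out. Retracting and moving to the mode key.

```bash
python3 -m creep '[[[0,0,-0.003],[0,0,0]],[[0,0,-0.012],[0,0,0]],[[0,0,-0.03],[0,0,0]],[[0,0,-0.06],[0,0,0]],[[0,0,-0.08],[0,0,0]],[[0,0,-0.08],[0,0,0]]]'; python3 - <<'E'
from h import *
m=cams.camera_model("wrist"); p,d=cams.read_camera("wrist"); s=manip.get_state(); W=cloud(d,m);T=(W-s["position"])@s["orientation"]; np.savez("pics/w7.npz",p=p,W=W,pos=s["position"],R=s["orientation"])
p=p.astype(int); ok=(d>0)&(p.max(-1)<90)&(abs(T[...,2]-.283)<.012)&(T[...,0]<.05)&(abs(T[...,1])<.03);q=T[ok];print(ok.sum(),np.median(q,0),q.max(0))
k=(abs(T[...,2]-.276)<.008)&(abs(T[...,0])<.02)&(abs(T[...,1])<.02)&(p.min(-1)>100); print(k.sum(),np.median(T[k],0) if k.any() else 0)
for n in ["scene"]:
    p,d=cams.read_camera(n); np.savez("pics/sc7.npz",p=p,d=d)
    m=cams.camera_model(n);W=cloud(d,m);V=(W-B)@Rz(BY)
    M=(abs(V[...,0]-.03)<.06)&(abs(V[...,1])<.12)&(V[...,2]>.03)&(V[...,2]<.21)&(d>0)&(p.astype(int).min(-1)<999)
    q=V[M&(V[...,0]>.005)&(V[...,2]<.17)]
    A=np.c_[q[:,1:],np.ones(len(q))];c=np.linalg.lstsq(A,q[:,0],rcond=None)[0];r=q[:,0]-A@c;A=A[abs(r)<.006];c=np.linalg.lstsq(A,q[abs(r)<.006,0],rcond=None)[0];print("lens plane x=",c,"tilt",np.degrees(np.arctan(-c[1])),"yaw err",np.degrees(np.arctan(c[0])),"y range",np.percentile(q[:,1],[1,99]))
E
```

```text
t: 15.85
position: [0.4632, 0.2421, 0.4563]
orientation: [[-0.167, 0.925, 0.34], [0.986, 0.156, 0.06], [0.002, 0.345, -0.939]]
wrist_force: [0.4, -0.3, 0.7]
width: 0.0007
finger_force: 0.0
2196 [ 0.01086986 -0.00396208  0.28232375] [0.03241158 0.01212788 0.29460522]
353 [0.00260919 0.00071626 0.27558439]
lens plane x= [ 0.00396347 -0.36448529  0.0729725 ] tilt 20.026054355913363 yaw err 0.22708910314167738 y range [-0.09694693  0.08014724]
```

The light leans at 20.0° with 0.2° yaw error, and the power key is back up. Mode key next.

```bash
python3 -m creep '[[[-0.03,0,0],[0,0,0]],[[-0.08,0,0],[0,0,0]],[[-0.116,0,0.01],[0,0,0]],[[-0.116,0,0.035],[0,0,0]],[[-0.116,0,0.055],[0,0,0]],[[-0.116,0,0.066],[0,0,0]],[[-0.116,0,0.07],[0,0,0]],[[-0.116,0,0.07],[0,0,0]]]'; python3 -m creep '[[[0,0,0.002],[0,0,0]],[[0,0,0.004],[0,0,0]],[[0,0,0.006],[0,0,0]],[[0,0,0.008],[0,0,0]],[[0,0,0.008],[0,0,0]]]'
```

```text
t: 16.95
position: [0.5066, 0.1319, 0.3887]
orientation: [[-0.167, 0.926, 0.338], [0.986, 0.157, 0.057], [-0.0, 0.343, -0.939]]
wrist_force: [0.7, -0.4, 0.1]
width: 0.0006
finger_force: 0.0
t: 17.58
position: [0.5094, 0.1324, 0.3811]
orientation: [[-0.167, 0.926, 0.339], [0.986, 0.157, 0.057], [-0.0, 0.343, -0.939]]
wrist_force: [-0.1, -0.4, 3.5]
width: 0.0003
finger_force: 1.3
```

```bash
python3 -m creep '[[[0,0,0.0008],[0,0,0]],[[0,0,0.0008],[0,0,0]]]'; python3 -m creep '[[[0,0,0.0006],[0,0,0]],[[0,0,0.0006],[0,0,0]]]'
```

```text
t: 17.82
position: [0.5096, 0.1324, 0.3804]
orientation: [[-0.167, 0.926, 0.338], [0.986, 0.157, 0.057], [-0.0, 0.343, -0.939]]
wrist_force: [-1.1, -0.4, 2.1]
width: 0.0007
finger_force: 1.5
t: 18.08
position: [0.5098, 0.1325, 0.3798]
orientation: [[-0.167, 0.926, 0.338], [0.986, 0.157, 0.057], [-0.0, 0.343, -0.939]]
wrist_force: [0.1, 0.2, 4.0]
width: 0.0008
finger_force: 1.6
```

```bash
python3 -m creep '[[[0,0,0.0004],[0,0,0]],[[0,0,0.0004],[0,0,0]]]'
```

```text
t: 18.32
position: [0.5099, 0.1324, 0.3795]
orientation: [[-0.167, 0.926, 0.338], [0.986, 0.157, 0.057], [-0.0, 0.343, -0.939]]
wrist_force: [-1.6, -0.4, 4.8]
width: 0.0003
finger_force: 2.6
```

```bash
python3 -m creep '[[[0,0,0.0002],[0,0,0]],[[0,0,0.0002],[0,0,0]]]'; python3 -m creep '[[[0,0,-0.003],[0,0,0]],[[0,0,-0.012],[0,0,0]],[[0,0,-0.03],[0,0,0]],[[0,0,-0.06],[0,0,0]],[[0,0,-0.1],[0,0,0]],[[0,0,-0.13],[0,0,0]],[[0,0,-0.15],[0,0,0]],[[0,0,-0.15],[0,0,0]]]'; python3 - <<'E'
from h import *
n="scene";p,d=cams.read_camera(n);m=cams.camera_model(n);W=cloud(d,m);V=(W-B)@Rz(BY)
q=V[(d>0)&(V[...,0]>.005)&(V[...,0]<.09)&(abs(V[...,1])<.12)&(V[...,2]>.03)&(V[...,2]<.17)]
for i in range(2):
    A=np.c_[q[:,1:],np.ones(len(q))];c=np.linalg.lstsq(A,q[:,0],rcond=None)[0];q=q[abs(q[:,0]-A@c)<.006]
print("tilt",np.degrees(np.arctan(-c[1])),"yaw err",np.degrees(np.arctan(c[0])),"y",np.percentile(q[:,1],[1,99]))
m=cams.camera_model("wrist");w,dw=cams.read_camera("wrist");s=manip.get_state()
W=cloud(dw,m);T=(W-s["position"])@s["orientation"]
cv2.imwrite("pics/end.png",cv2.resize(np.hstack([p,w])[:,:,::-1],(800,300)))
E
```

```text
t: 18.58
position: [0.51, 0.1324, 0.3794]
orientation: [[-0.167, 0.926, 0.339], [0.986, 0.157, 0.057], [-0.0, 0.343, -0.939]]
wrist_force: [-1.7, -1.5, 7.2]
width: 0.0005
finger_force: 3.8
t: 19.58
position: [0.4588, 0.1235, 0.5219]
orientation: [[-0.167, 0.925, 0.341], [0.986, 0.156, 0.059], [0.002, 0.346, -0.938]]
wrist_force: [-0.2, -0.0, 0.2]
width: 0.0004
finger_force: 0.0
tilt 20.13270943098365 yaw err 0.22344415965187417 y [-0.09613448  0.0796011 ]
```

View pics/end.png

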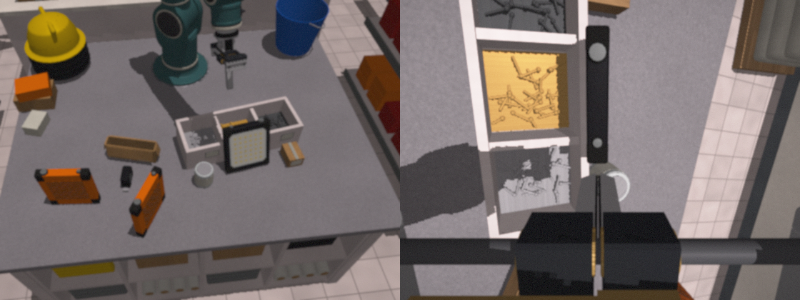

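In the final view the light leans between the tin and the screw box, at 20.1° with 0.2° yaw error. Both keys are up, the neighbours have not moved and the arm is clear.

```bash
python3 -c "
from bench import manip
print(manip.job_done())"
```

```text
the job is handed in; nothing more can be done
None
```

Job handed in at about 20 s: the light leans on the bins' front board at about 20° (20.1° measured), squarely facing out between the tin and screw box. The power key and then the mode key were each pressed until the force showed them fully down, and the tin, screw box and tape measure show no shift in the pictures.

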